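# Lay the silver remote down in its bay and hold the remote shelf up

## Task

Get both remotes in the white lever tray ready to use. First push over the silver remote that is standing on its end, so that it lies flat on its back in the tray's long bay with its buttons up; then press the tray's lever pad all the way down, so that the shelf lifts the black remote, and finish while still holding the lever down. Push the silver remote without lifting it, do not touch the black one, and leave the other things on the sideboard where they are.

Things in the scene. Friction and masses are not known exactly. Their poses are not given: they have to be found in the camera images.
- tray: White plastic lever tray, fixed; base plate 220 mm (x) by 330 mm (y), 10 mm thick. Origin: centre of its underside; x from the lever side to the shelf side, y towards the bay, z up. A see-saw rocker (lever and shelf) turns about an axle along y at x = 0, z = 56 mm, between cheeks at y = -160 and +47 mm, 73 mm high.
- bay (a point): Centre of the floor of the tray's bay, at tray x = 0, y = 109, z = 10 mm: a flat trough for the silver remote, inside 208 mm along tray x and 104 mm along tray y, with walls 12 mm high and 4 to 6 mm thick.
- rocker (a joint): Angle of the tray's see-saw rocker: 0 = at rest, shelf low and level, lever pad high; 0.40 rad = the stop, lever pad fully down and shelf raised and tilted by 0.40 rad. A spring and the weight push it back to 0 as soon as it is let go; holding it at the stop takes about 6 N on the pad.
- lever_pad (a point): Centre of the top face of the ribbed white pad on the end of the lever, 40 mm (tray x) by 60 mm (tray y), 7 mm thick. At rest it is at tray x = -88, y = -55 mm, 76 mm above the sideboard, sloping 0.2 rad down towards the axle; fully down it is 40 mm above the sideboard at the same x within 3 mm, sloping 0.2 rad the other way.
- silver_remote: Silver air-conditioning remote, a slab 150 mm long (z) by 52 mm (y) by 22 mm (x), about 130 g, standing loose on one end in the bay near its lever-side (tray -x) end. Origin: centre of the end it stands on. Buttons are on its -x face, towards that near end (within 0.12 rad); its back (+x) looks along the open bay. On its back, its x points down.
- silver_middle (a point): Middle of the silver remote, 75 mm along its z from its origin; when the remote lies flat in the bay it is 21 mm above the sideboard.
- black_remote: Black set-top remote, 165 mm (its y) by 44 mm (its x) by 18 mm, about 120 g, lying loose on the rocker's rimmed shelf. Origin: centre of its underside, at rest 50 mm above the sideboard. Not to be touched.
- votive: Clear glass votive cup, 72 mm across the rim, 70 mm high, loose. Origin: centre of its underside. Bystander beside the tray.
- mug: White mug, 76 mm across, 85 mm high, with a handle at its +y side, loose. Origin: centre of its underside. Bystander.
- matchbox: Large cardboard box of matches, 66 by 110 by 22 mm, loose. Origin: centre of its underside. Bystander.
- coaster: Round cork coaster, 100 mm across, 6 mm thick, loose. Origin: centre of its underside. Bystander.
- book: Paperback, 130 by 190 by 22 mm, lying flat, loose. Origin: centre of its underside. Bystander.
- weight: Round green glass paperweight, 68 mm across, 45 mm high, loose. Origin: centre of its underside. Bystander.
There are look-alikes about, which are no part of the job. Of the things that look like the silver_remote, the smallest one is meant.

How it is judged:
By the outcome, as a careful person would: the job done as asked, in the order asked, and still so for the second after the job is handed in, while the arm keeps its last pose, push and grip.
It also fails if it takes over 35 s, if anything falls off the work surface, if the arm or the gripper's body presses on something with over 40 N, if the wrist force passes 120 N, or if a joint passes its speed limit or range.

## Robot

A 7-joint arm with a two-finger parallel gripper is mounted at the origin on the work surface. World frame = base frame: x ahead of the robot, y to its left, z up, the work surface at z = 0. Lengths are in mm, angles in rad, forces in N, time in s.
With the tool pointing down it reaches from about 425 to 825 mm from the base axis. Payload 3.6 kg.
Tool frame: the origin (TCP) lies on the mounting face of the last link; the fingertips stand 186 mm ahead of it and the grasp point (between the pads) lies 167 mm ahead of it (arm.finger_overhang is the distance from the TCP to the fingertips, in mm); x points along the fingers, y is the direction in which the jaws open and shut, and the axes are right-handed (so a half turn about x gives the same grasp; the last joint's range is limited). The gripper opens to 93 mm and grips with 3 to 60 N. Pads are 15 mm wide; open, the fingers measure 128 mm over their backs; the gripper's body (75 mm by 188 mm) begins 65 mm behind the grasp point.
Start: joints at [1.185, 0.615, -0.013, 1.423, 0.008, 1.103, -0.04], TCP at [228.256, -608.585, 404.74] pointing down, gripper open.
Joint ranges: [-3.12, 3.12], [-0.3, 2.06], [-1.34, 1.32], [0.26, 2.42], [-1.36, 4.5], [0.01, 1.98], [-2.84, 2.84]. Speed limits (rad/s): [2.79, 2.79, 3.14, 3.14, 3.14, 3.14, 3.14].

## Interface

Orientations are given as a unit quaternion [x, y, z, w].
In Python, from plant import sensors, viewer, job, finder, arm gives the robot as it stands. The module is installed in compiled form; this text tells all that it offers.
- The arm moves only by the tool step_arm, never from a script. Its argument "increments" is a list of rows, each a list of 7 numbers: the shift along the tool's x, y, z in units of 25 mm (1.0 is 25 mm), then the turn, a rotation vector about the tool's x, y, z in units of 5 degrees (1.0 is 5 degrees), then the opening in per cent of the stroke, from 0 (shut) to 100 (fully open). A call has 1 to 10 rows; each row shifts and turns the commanded pose from where the row before left it, along the tool's axes as they then stand; what a row does not reach is not made up. A row lasts 1/12 s, in which the tool goes at most 41.7 mm and 7.16 degrees, less where a joint would pass 70% of its speed; a pose out of reach is approached as far as the arm can. A call is refused whole if a number of a shift passes 1 or a number of a turn 1, either way. A call with a gripper value outside its range is refused whole. The fingers move at their own pace and stop on an object; "squeeze" is the grip in N (left out, the last holds). Time passes only in rows, so rows that do not move let the fingers close. It gives the time, the measured TCP pose, the force and the opening at its end, in the units of the state.
- sensors.observe(): the state, without advancing time (a new reading comes with each control period).
- viewer.grab_frame(name): name is "side" or "top" or "wrist"; returns a dict with "frame" (400x640x3 uint8, blue, green, red), "camera_matrix" (3x3 intrinsics, pixels), "rvec" (rotation vector, rad) and "tvec" (3), from world to camera coordinates, as OpenCV has them; the wrist camera has in their place "mount" (4x4, takes a point from camera to tool coordinates, whose origin is the TCP and whose axes are the tool frame's). Camera axes: x right, y down, z forward; pixel columns grow to the right and rows downward; lengths in mm; the calibration is good to about 2 mm. A picture is of the moment at which its call begins: read the wrist's pose just before it. There is no depth.
- job.sign_off(): hands the job in, once; it reports no verdict.
Trained networks look in the newest picture that a camera, given by its name, has taken for a name from the list of things; names that differ only in an ending like _2 or _b are one class to them, and where a whole thing is asked for, a point or a joint stands for the part that bears it (a point fixed in the world has none). Each returns a list of dicts, best first, with "conf" (0 to 1); they miss things now and then, are a little off and sometimes report something else, mostly with a low value. They report only what shows in the picture. A call takes as long as a camera call. They do not tell look-alikes from the thing itself.
- finder.look_for(camera, name): "centre" ([column, row] as shares, 0 to 1, of the picture: columns of its width, rows of its height, amid what is visible of it).
- finder.place_of(camera, name): "centre" ([column, row] as shares, 0 to 1, of the picture: columns of its width, rows of its height: a listed point, or the origin of a listed thing).
The state is a dict: "time": time; "qpos": joint angles; "qd": joint speeds; "effort": joint torques, N m; "tcp_pos": TCP position; "orientation": TCP orientation; "wrist_force": force on the tool from outside, world axes, zero at the start; "ft_torque": the same for the moment, N m; "finger_gap": finger opening in mm.
Only numpy, scipy, OpenCV 4.12 (cv2) and the standard library are available. Lean on these libraries where they do the work, as an engineer would, in place of code of your own. Each camera call takes 0.05 s, during which the arm holds its last target. There are 200 camera calls.

## Working session

There is one attempt and no reset: what is moved stays moved. The work goes in short steps, Python scripts to look and compute and a tool call to move; the robot and the scene stay as the last step left them, time stands still between calls to the robot, and variables do not carry over. Pictures are saved under pics/ and viewed, about 8 in all and at most 12, crops included, and the job is handed in when it is done.

Besides the shell and the picture viewer there is one more tool, called after ">>>" as name(argument=value, ...), one argument or row to a line, values as JSON. step_arm: Moves the arm, as the interface text tells. Its arguments: {"type":"object","properties":{"increments":{"type":"array","items":{"type":"array","items":{"type":"number"}}},"squeeze":{"type":"number"}},"required":["increments"]}

```bash
mkdir -p pics
cat > h.py <<'E'
import numpy as np, cv2
from scipy.spatial.transform import Rotation as R
from plant import sensors, viewer, job, finder, arm
def cam(n):
    s=sensors.observe(); f=viewer.grab_frame(n)
    K=np.array(f["camera_matrix"],float)
    if "mount" in f:
        T=np.eye(4);T[:3,:3]=R.from_quat(s["orientation"]).as_matrix();T[:3,3]=s["tcp_pos"]
        C=T@np.array(f["mount"]); Rc=C[:3,:3].T; t=-Rc@C[:3,3]
    else:
        Rc=cv2.Rodrigues(np.array(f["rvec"],float))[0]; t=np.array(f["tvec"],float).ravel()
    return f["frame"],K,Rc,t
def px2w(c,u,v,z):
    _,K,Rc,t=c; d=Rc.T@np.linalg.solve(K,[u,v,1]); o=-Rc.T@t
    return o+d*(z-o[2])/d[2]
def w2px(c,p):
    _,K,Rc,t=c; q=K@(Rc@np.array(p,float)+t); return q[:2]/q[2]
def tri(c1,p1,c2,p2):
    P=[c[1]@np.c_[c[2],c[3]] for c in (c1,c2)]
    X=cv2.triangulatePoints(P[0],P[1],np.array(p1,float).reshape(2,1),np.array(p2,float).reshape(2,1)).ravel()
    return X[:3]/X[3]
E
python3 - <<'E'
from h import *
s=sensors.observe();print(s["time"],s["tcp_pos"],s["orientation"],s["finger_gap"])
for n in("side","top"):
    c=cam(n);cv2.imwrite(f"pics/{n}0.png",c[0])
    print(n,"campos",(-c[2].T@c[3]).round())
    for k in("tray","bay","lever_pad","silver_remote","silver_middle","black_remote","votive","mug"):
        print(n,k,[(round(d["conf"],2),(np.array(d["centre"])*[640,400]).round(1).tolist()) for d in finder.place_of(n,k)][:4])
E
```

```text
0.0 [ 228.15142397 -608.30785245  403.60349242] [-0.6955742  -0.12707163  0.69593233 -0.1253297 ] 93.05661724027225
side campos [  47. 1175. 1058.]
side tray [(0.57, [293.3, 233.4])]
side bay [(0.84, [280.6, 247.7]), (0.45, [345.2, 256.6])]
side lever_pad [(0.75, [278.0, 248.2]), (0.61, [325.0, 212.5])]
side silver_remote [(0.85, [296.3, 253.9]), (0.8, [275.2, 291.9]), (0.64, [334.2, 286.7])]
side silver_middle [(0.93, [333.8, 265.2]), (0.88, [291.8, 238.2]), (0.58, [293.7, 256.9]), (0.56, [276.3, 265.5])]
side black_remote [(0.6, [287.2, 204.1])]
side votive [(0.67, [325.4, 193.0]), (0.49, [344.7, 255.6])]
side mug [(0.65, [325.7, 211.8]), (0.6, [251.8, 274.0])]
top campos [ 359.  -48. 1539.]
top tray [(0.57, [306.6, 174.4]), (0.48, [175.9, 200.6])]
top bay [(0.84, [278.3, 167.9])]
top lever_pad [(0.97, [317.1, 196.5])]
top silver_remote [(0.73, [233.9, 197.2]), (0.56, [249.8, 235.4]), (0.52, [277.2, 186.9])]
top silver_middle [(0.66, [269.8, 185.3]), (0.51, [248.9, 233.8])]
top black_remote [(0.88, [324.6, 157.5])]
top votive [(0.57, [374.8, 181.9])]
top mug [(0.7, [243.5, 163.7]), (0.57, [324.2, 158.9])]
```

Run:
```python
import cv2
a=cv2.imread("pics/top0.png")[90:290,180:440];b=cv2.imread("pics/side0.png")[150:330,200:400]
cv2.imwrite("pics/t1.png",cv2.resize(a,None,fx=3,fy=3,interpolation=2))
cv2.imwrite("pics/s1.png",cv2.resize(b,None,fx=3.3,fy=3.3,interpolation=2))
```

```text
(no output)
```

View pics/t1.png

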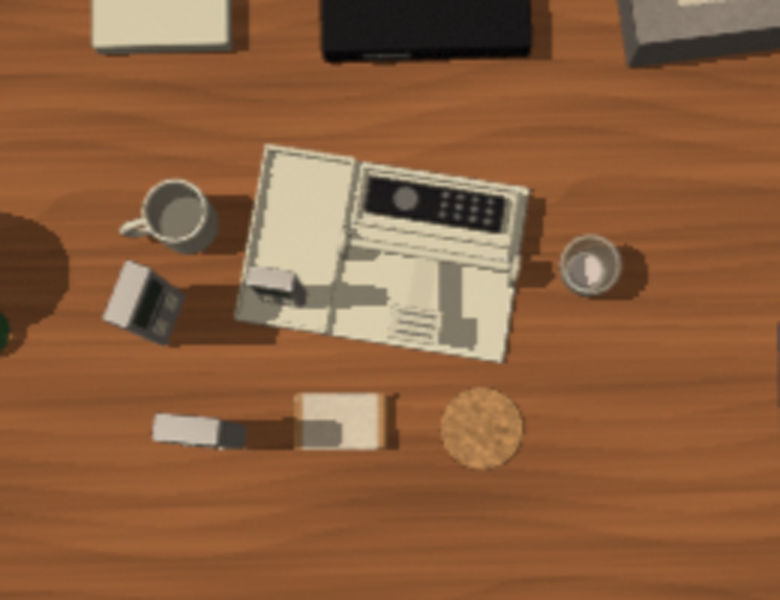

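View pics/s1.png

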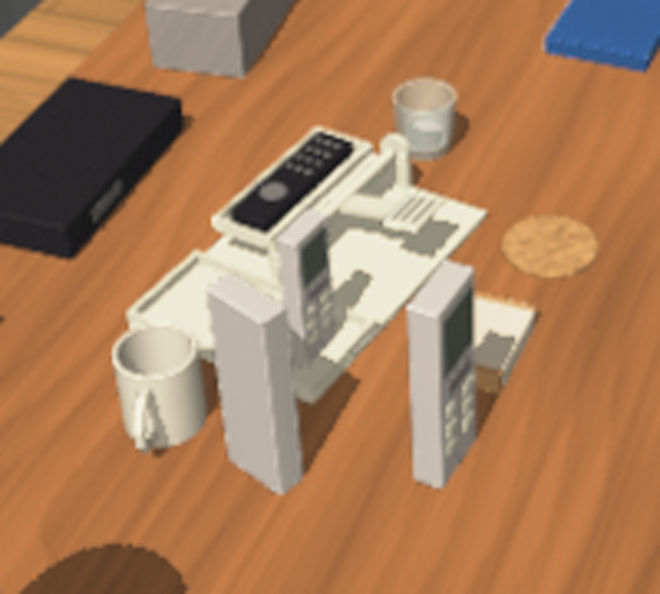

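```bash
cat >> h.py <<'E'
def trayfit(c):
    obs={(110,165):(269,138.3),(110,-165):(355.7,152.3),(-110,-165):(347.7,210),(-110,165):(258.7,196)}
    from scipy.optimize import least_squares
    def f(q):
        r=[]
        for (x,y),p in obs.items():
            h=22 if y>0 else (60 if x>0 else 10)
            if (x,y)==(110,-165): continue
            r+=list(w2px(c,W(q,(x,y,h)))-p)
        return r
    return least_squares(f,[*px2w(c,306,174,10)[:2],YAW0])
YAW0=0
def W(q,p): 
    C,S=np.cos(q[2]),np.sin(q[2]); return np.array([q[0]+C*p[0]-S*p[1],q[1]+S*p[0]+C*p[1],p[2]])
E
python3 - <<'E'
import h
from h import *
c=cam("top")
for p in [(269,138.3),(355.7,152.3),(347.7,210),(258.7,196)]: print(px2w(c,*p,10).round(1))
a=px2w(c,258.7,196,10);b=px2w(c,269,138.3,10); h.YAW0=np.arctan2(*(b-a)[[1,0]])
r=trayfit(c);q=r.x;print("tray",q,"res",r.fun.round(1))
print("lever model",W(q,(-88,-55,76)),w2px(c,W(q,(-88,-55,76))), "bay px",w2px(c,W(q,(0,109,10))))
s=cam("side")
print("side lever",w2px(s,W(q,(-88,-55,76))),"bay",w2px(s,W(q,(0,109,10))))
print("mid tri",tri(c,(269.8,185.3),s,(293.7,256.9)),tri(c,(269.8,185.3),s,(291.8,238.2)))
for n,k,z in(("top","silver_remote",10),("top","silver_middle",85)):
    for u in {"silver_remote":[(277.2,186.9)],"silver_middle":[(269.8,185.3)]}[k]: 
        P=px2w(c,*u,z); d=P-[q[0],q[1],0];C,S=np.cos(q[2]),np.sin(q[2]); print(k,P.round(1),"tray",(C*d[0]+S*d[1]).round(1),(-S*d[0]+C*d[1]).round(1))
# remote top face corners by eye (z=160)
for u in((248,267),(292,267),(298,283),(255,290),(273,275)):
    P=px2w(c,180+u[0]/3,90+u[1]/3,160); d=P-[q[0],q[1],0];C,S=np.cos(q[2]),np.sin(q[2]); print(P.round(1),"tray",(C*d[0]+S*d[1]).round(1),(-S*d[0]+C*d[1]).round(1))
st=sensors.observe();print(R.from_quat(st["orientation"]).as_matrix().round(3))
cv2.imwrite("pics/w0.png",cam("wrist")[0])
cv2.imwrite("pics/t2.png",cv2.resize(c[0][165:215,250:300],None,fx=12,fy=12,interpolation=2))
E
```

```text
[768.6 138.7  10. ]
[ 705.9 -182.7   10. ]
[ 491.8 -145.2   10. ]
[552.8 179.6  10. ]
tray [ 6.28924561e+02 -4.11997164e+00 -1.82785656e-01] res [-0.3 -0.4  0.3  0.3 -0.1  0.1]
lever model [532.39321529 -42.20801726  76.        ] [319.10208577 197.66441915] bay px [279.09221287 169.66999639]
side lever [325.39374792 212.37898247] bay [276.49807085 247.37261842]
mid tri [581.30328383 134.52031176  16.57029675] [578.59650517 128.48626844  87.63431393]
silver_remote [584.6 111.1  10. ] tray -64.6 105.3
silver_middle [579.9 129.1  85. ] tray -72.4 122.1
[590.4 143.4 160. ] tray -64.7 138.0
[589.   94.6 160. ] tray -57.2 89.8
[570.9  88.3 160. ] tray -73.9 80.3
[564.4 136.  160. ] tray -88.9 126.0
[580.6 115.8 160. ] tray -69.3 109.1
[[ 0.     0.351 -0.936]
 [-0.    -0.936 -0.351]
 [-1.     0.    -0.   ]]
```

View pics/w0.png

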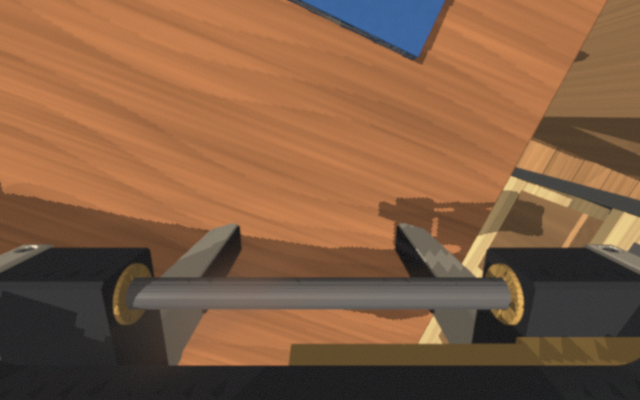

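View pics/t2.png

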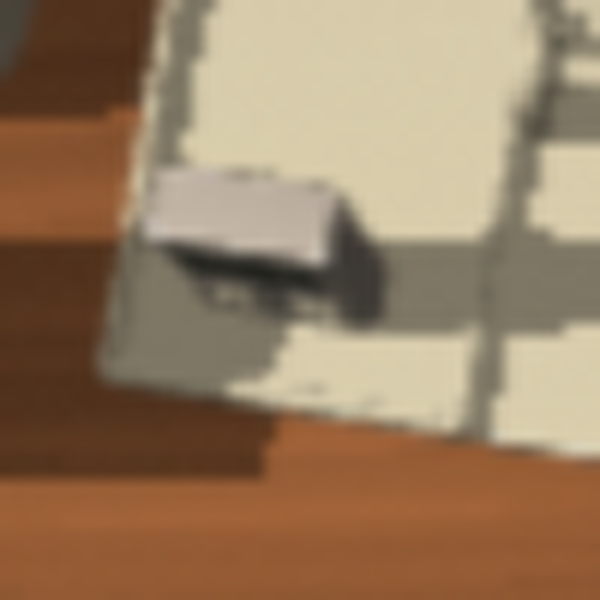

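Run:
```python
from h import *
c=cam("top");s=cam("side");q=[628.9,-4.1,-.1828];C,S=np.cos(q[2]),np.sin(q[2])
def tr(P): d=P-np.array([q[0],q[1],0]); return [round(float(v),1) for v in(C*d[0]+S*d[1],-S*d[0]+C*d[1])]
for u in((160,170),(335,185),(325,262),(145,240),(241,214)):
    P=px2w(c,250+u[0]/12,165+u[1]/12,160); print(P.round(1),tr(P))
st=tri(c,(270.1,182.8),s,(200+305/3.3,150+230/3.3)); print("top tri",st,tr(st))
# side view: top-face corners from s1
for u in((280,232),(300,213),(328,222)): 
    P=px2w(s,200+u[0]/3.3,150+u[1]/3.3,160);print("side",P.round(1),tr(P))
# other lookalike tops from t1, z~180
for u in((127,263),(162,275),(108,320),(155,415),(220,445)):
    P=px2w(c,180+u[0]/3,90+u[1]/3,180);print("alt",P.round(1),tr(P))
P=px2w(c,180+175/3,90+210/3,85);print("mug",P.round(1),tr(P))
```

```text
[589.8 141.2 160. ] [-64.9, 135.7]
[584.2  92.7 160. ] [-61.6, 87.1]
[562.7  95.9 160. ] [-83.3, 86.3]
[570.3 145.6 160. ] [-84.8, 136.5]
[576.8 118.9 160. ] [-73.6, 111.5]
top tri [576.43019395 119.15572965 153.0561843 ] [-74.0, 111.7]
side [591.4 137.1 160. ] [-62.6, 132.0]
side [585.7 105.3 160. ] [-62.3, 99.7]
side [556.1 109.6 160. ] [-92.3, 98.5]
alt [595.3 272.8 180. ] [-83.3, 266.2]
alt [581.  234.6 180. ] [-90.5, 226.0]
alt [533.1 293.6 180. ] [-148.3, 275.3]
alt [428.4 242.9 180. ] [-242.0, 206.5]
alt [394.2 173.2 180. ] [-263.0, 131.6]
mug [673.3 238.8  85. ] [-0.5, 246.9]
```

>>> step_arm(
  increments=[
    [0,0,0,0.886,0,0,0],
    [0,0,0,0.886,0,0,0],
    [0,0,0,0.886,0,0,0],
    [0,0,0,0.886,0,0,0],
    [0,0,0,0.886,0,0,0],
    [0,0,0,0.886,0,0,0],
    [0,0,0,0.886,0,0,0],
    [0,-0.5,-0.1,0,0,0,0],
  ],
  squeeze=20,
)

```text
time: 1.82
tcp_pos: [231.5, -598.2, 404.5]
orientation: [-0.703, 0.067, 0.705, 0.066]
wrist_force: [-0.8, -0.5, -0.2]
finger_gap: 44.3
```

>>> step_arm(
  increments=[
    [0,-0.97,-0.2,0,0,0,0],
    [0,-0.97,-0.2,0,0,0,0],
    [0,-0.97,-0.2,0,0,0,0],
    [0,-0.97,-0.2,0,0,0,0],
    [0,-0.97,-0.2,0,0,0,0],
    [0,-0.97,-0.2,0,0,0,0],
    [0,-0.97,-0.2,0,0,0,0],
    [0,-0.97,-0.2,0,0,0,0],
    [0,-0.97,-0.2,0,0,0,0],
    [0,-0.97,-0.2,0,0,0,0],
  ],
)

```text
time: 2.65
tcp_pos: [326.5, -366.2, 405.0]
orientation: [0.704, -0.065, -0.704, -0.064]
wrist_force: [0.6, 0.7, -1.3]
finger_gap: 0.7
```

>>> step_arm(
  increments=[
    [0,-0.97,-0.2,0,0,0,0],
    [0,-0.97,-0.2,0,0,0,0],
    [0,-0.97,-0.2,0,0,0,0],
    [0,-0.97,-0.2,0,0,0,0],
    [0,-0.97,-0.2,0,0,0,0],
    [0,-0.97,-0.2,0,0,0,0],
    [0,-0.97,-0.2,0,0,0,0],
    [0,-0.97,-0.2,0,0,0,0],
    [0,-0.97,-0.2,0,0,0,0],
    [0,-0.97,-0.2,0,0,0,0],
  ],
)

```text
time: 3.48
tcp_pos: [419.6, -136.8, 405.1]
orientation: [0.704, -0.064, -0.704, -0.064]
wrist_force: [0.2, 0.4, -0.4]
finger_gap: 0.4
```

```bash
cat >> h.py <<'E'
Q=[628.9,-4.1,-.1828]
def tr(P): C,S=np.cos(Q[2]),np.sin(Q[2]); d=np.array(P)-np.array([Q[0],Q[1],0]); return [round(float(v),1) for v in(C*d[0]+S*d[1],-S*d[0]+C*d[1],d[2])]
def st():
    s=sensors.observe(); m=R.from_quat(s["orientation"]).as_matrix()
    print(round(s["time"],2),"tray",tr(s["tcp_pos"]),"F",np.round(s["wrist_force"],1),"gap",round(s["finger_gap"],1)); print(m.round(3).tolist(),np.round(s["qpos"],2))
E
python3 -c "from h import *;st()"
```

```text
3.48 tray [-181.7, -168.5, 405.1] F [ 0.2  0.4 -0.4] gap 0.4
[[0.001, -0.181, -0.983], [-0.0, -0.983, 0.181], [-1.0, -0.0, -0.001]] [ 0.24  0.29  0.03  1.99 -0.01  0.85 -1.47]
```

>>> step_arm(
  increments=[
    [0,-0.97,-0.2,0,0,0,0],
    [0,-0.97,-0.2,0,0,0,0],
    [0,-0.97,-0.2,0,0,0,0],
    [0,-0.97,-0.2,0,0,0,0],
    [0,-0.97,-0.2,0,0,0,0],
    [0,-0.97,-0.2,0,0,0,0],
    [0,-0.97,-0.2,0,0,0,0],
    [0,-0.97,-0.2,0,0,0,0],
    [0,-0.97,-0.2,0,0,0,0],
    [0,-0.5,-0.1,0,0,0,0],
  ],
)

```text
time: 4.32
tcp_pos: [508.5, 83.6, 405.0]
orientation: [0.705, -0.062, -0.704, -0.064]
wrist_force: [0.8, -0.4, -0.3]
finger_gap: 0.5
```

>>> step_arm(
  increments=[
    [0,0,0,0,0,0,0],
    [0,0,0,0,0,0,0],
  ],
)

```text
time: 4.48
tcp_pos: [507.7, 80.0, 404.6]
orientation: [-0.704, 0.065, 0.704, 0.064]
wrist_force: [-0.5, -1.0, -0.3]
finger_gap: 0.7
```

Run:
```python
from h import *
st();c=cam("top");cv2.imwrite("pics/t3.png",cv2.resize(c[0][110:230,220:380],None,fx=5,fy=5,interpolation=2))
```

```text
4.48 tray [-134.5, 60.7, 404.6] F [-0.5 -1.  -0.3] gap 0.7
[[-0.001, -0.181, -0.984], [-0.001, -0.984, 0.181], [-1.0, 0.001, 0.001]] [-0.18  0.4  -0.03  1.81  0.02  0.93 -1.97]
```

>>> step_arm(
  increments=[
    [0,-0.7,0,0,0,0,0],
    [0,-0.7,0,0,0,0,0],
    [0,-0.64,0,0,0,0,0],
    [0.9,0,0,0,0,0,0],
    [0.9,0,0,0,0,0,0],
    [0.9,0,0,0,0,0,0],
    [0.85,0,0,0,0,0,0],
    [0,0,0,0,0,0,0],
  ],
)

```text
time: 5.2
tcp_pos: [515.6, 127.8, 312.6]
orientation: [-0.701, 0.067, 0.707, 0.064]
wrist_force: [-0.3, 0.4, 0.4]
finger_gap: 0.3
```

Run:
```python
from h import *
st();c=cam("side");cv2.imwrite("pics/s3.png",cv2.resize(c[0][150:330,200:400],None,fx=3.3,fy=3.3,interpolation=2))
```

```text
5.2 tray [-135.4, 109.1, 312.6] F [-0.3  0.4  0.4] gap 0.3
[[-0.009, -0.185, -0.983], [-0.004, -0.983, 0.185], [-1.0, 0.005, 0.008]] [-0.26  0.55 -0.03  1.87  0.03  0.73 -2.07]
```

View pics/s3.png

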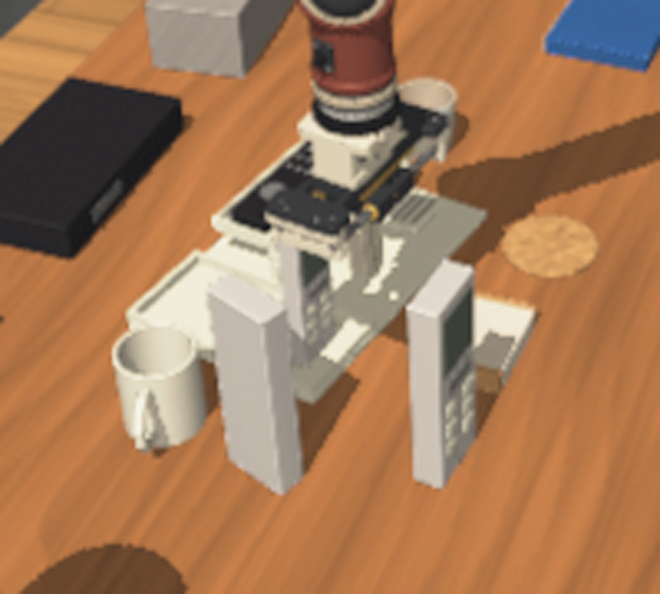

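>>> step_arm(
  increments=[
    [0,0,-0.4,0,0,0,0],
    [0,0,-0.4,0,0,0,0],
    [0,0,-0.4,0,0,0,0],
    [0,0,-0.2,0,0,0,0],
    [0,0,-0.15,0,0,0,0],
    [0,0,-0.15,0,0,0,0],
    [0,0,-0.15,0,0,0,0],
    [0,0,-0.15,0,0,0,0],
    [0,0,-0.15,0,0,0,0],
  ],
)

```text
time: 6.0
tcp_pos: [570.1, 120.8, 316.2]
orientation: [-0.704, 0.064, 0.704, 0.064]
wrist_force: [-0.6, -0.6, -0.4]
finger_gap: 0.3
```

>>> step_arm(
  increments=[
    [0,0,-0.15,0,0,0,0],
    [0,0,-0.15,0,0,0,0],
    [0,0,-0.15,0,0,0,0],
    [0,0,-0.15,0,0,0,0],
    [0,0,-0.15,0,0,0,0],
  ],
)

```text
time: 6.42
tcp_pos: [588.8, 117.3, 316.0]
orientation: [-0.704, 0.064, 0.704, 0.064]
wrist_force: [-0.4, 0.1, -0.9]
finger_gap: 0.4
```

Run:
```python
from h import *
st();c=cam("side");cv2.imwrite("pics/s4.png",cv2.resize(c[0][180:300,220:360],None,fx=5,fy=5,interpolation=2))
print([(round(d["conf"],2),(np.array(d["centre"])*[640,400]).round(1).tolist()) for d in finder.place_of("side","silver_middle")])
```

```text
6.42 tray [-61.5, 112.1, 316.0] F [-0.4  0.1 -0.9] gap 0.4
[[-0.0, -0.181, -0.983], [0.0, -0.983, 0.181], [-1.0, 0.0, 0.0]] [-0.21  0.63 -0.04  1.68  0.03  0.83 -2.01]
[(0.92, [282.9, 232.8]), (0.9, [331.0, 264.4]), (0.79, [274.3, 264.5])]
```

View pics/s4.png

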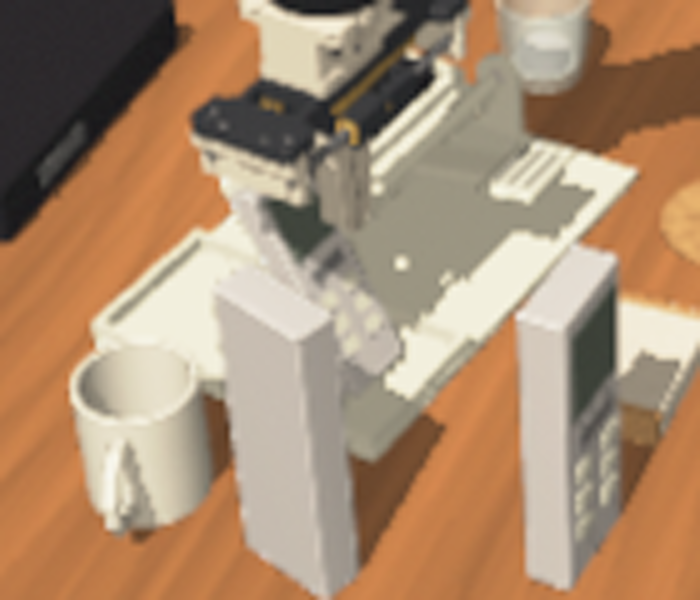

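>>> step_arm(
  increments=[
    [0,0,0,0,0,0,0],
    [0,0,0,0,0,0,0],
    [0,0,0,0,0,0,0],
    [0,0,0,0,0,0,0],
    [0,0,0,0,0,0,0],
    [0,0,0,0,0,0,0],
  ],
)

```text
time: 7.02
tcp_pos: [588.3, 117.4, 316.1]
orientation: [0.704, -0.064, -0.704, -0.064]
wrist_force: [-0.2, -0.5, 1.2]
finger_gap: 0.1
```

Run:
```python
from h import *
st();c=cam("side");cv2.imwrite("pics/s5.png",cv2.resize(c[0][180:300,220:360],None,fx=5,fy=5,interpolation=2))
print([(round(d["conf"],2),(np.array(d["centre"])*[640,400]).round(1).tolist(),tr(px2w(c,*(np.array(d["centre"])*[640,400]),21))) for d in finder.place_of("side","silver_middle")])
```

```text
7.02 tray [-62.0, 112.1, 316.1] F [-0.2 -0.5  1.2] gap 0.1
[[0.0, -0.181, -0.983], [0.0, -0.983, 0.181], [-1.0, -0.0, 0.0]] [-0.21  0.63 -0.04  1.68  0.03  0.83 -2.01]
[(0.96, [275.4, 265.7], [-55.4, 190.4, 21.0]), (0.72, [334.3, 265.0], [-210.9, 99.2, 21.0]), (0.62, [269.8, 242.1], [26.1, 108.2, 21.0])]
```

View pics/s5.png

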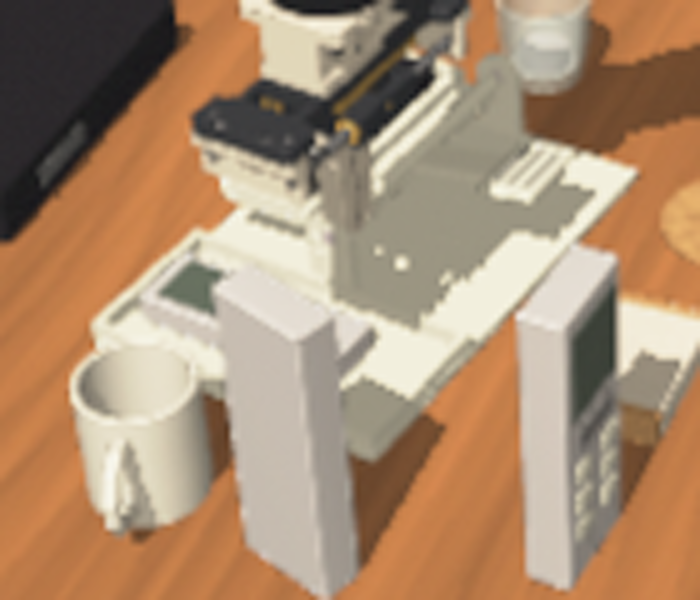

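>>> step_arm(
  increments=[
    [0,0,0.56,0,0,0,0],
    [0,0,0.56,0,0,0,0],
    [0,0.84,0,0,0,0,0],
    [0,0.84,0,0,0,0,0],
    [0,0.84,0,0,0,0,0],
    [0,0.84,0,0,0,0,0],
    [0,0.84,0,0,0,0,0],
    [0,0.84,0,0,0,0,0],
    [0,0.84,0,0,0,0,0],
    [0,0.8,0,0,0,0,0],
  ],
)

```text
time: 7.95
tcp_pos: [530.3, -43.0, 316.2]
orientation: [0.704, -0.065, -0.704, -0.064]
wrist_force: [0.4, 0.7, -0.5]
finger_gap: 0.5
```

>>> step_arm(
  increments=[
    [0.6,0,0,0,0,0,0],
    [0.6,0,0,0,0,0,0],
    [0,0,0,0,0,0,0],
  ],
)

```text
time: 8.2
tcp_pos: [529.6, -42.3, 284.0]
orientation: [-0.702, 0.065, 0.706, 0.065]
wrist_force: [0.0, -0.4, -0.7]
finger_gap: 0.5
```

Run:
```python
from h import *
st();c=cam("top")
print([(round(d["conf"],2),(np.array(d["centre"])*[640,400]).round(1).tolist(),tr(px2w(c,*(np.array(d["centre"])*[640,400]),21))) for d in finder.place_of("top","silver_middle")])
s=cam("side")
a=cv2.resize(c[0][130:220,240:380],None,fx=5,fy=5,interpolation=2)
cv2.imwrite("pics/t6.png",a)
```

```text
8.2 tray [-90.7, -55.6, 284.0] F [ 0.  -0.4 -0.7] gap 0.5
[[-0.005, -0.182, -0.983], [0.0, -0.983, 0.182], [-1.0, 0.001, 0.005]] [ 0.07  0.59 -0.05  1.9   0.04  0.66 -1.76]
[(0.9, [277.2, 162.3], [24.2, 119.0, 21.0]), (0.7, [227.6, 191.5], [-110.5, 280.0, 21.0]), (0.63, [246.8, 233.9], [-251.6, 184.0, 21.0])]
```

View pics/t6.png

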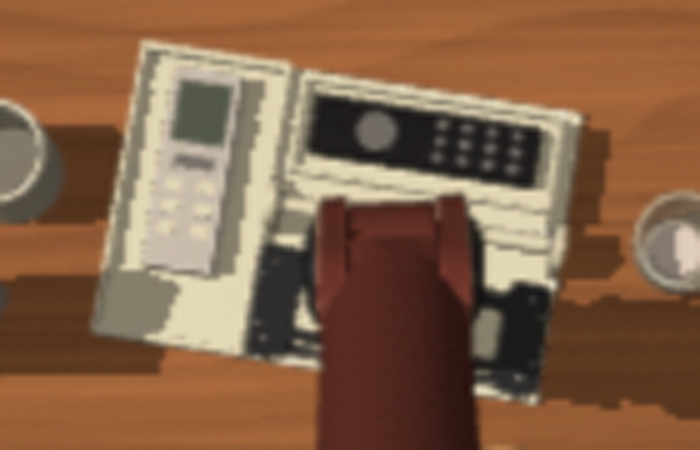

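The silver remote lies flat with its buttons up inside the bay (pixels 145–240, 70–270). The gripper is above the lever pad, so I'm pressing now.

>>> step_arm(
  increments=[
    [0.5,0,0,0,0,0,0],
    [0.4,0,0,0,0,0,0],
    [0.2,0,0,0,0,0,0],
    [0.2,0,0,0,0,0,0],
    [0.15,0,0,0,0,0,0],
    [0.15,0,0,0,0,0,0],
    [0.15,0,0,0,0,0,0],
    [0.15,0,0,0,0,0,0],
  ],
)

```text
time: 9.02
tcp_pos: [530.1, -41.3, 238.4]
orientation: [-0.704, 0.064, 0.705, 0.064]
wrist_force: [-2.9, 1.8, 5.3]
finger_gap: 0.8
```

>>> step_arm(
  increments=[
    [0.1,0,0,0,0,0,0],
    [0.1,0,0,0,0,0,0],
    [0.1,0,0,0,0,0,0],
    [0,0,0,0,0,0,0],
  ],
)

```text
time: 9.35
tcp_pos: [530.5, -41.4, 230.9]
orientation: [-0.704, 0.064, 0.704, 0.064]
wrist_force: [-2.8, 1.4, 4.4]
finger_gap: 0.4
```

```bash
python3 -c "from h import *;st()"
```

```text
9.35 tray [-89.9, -54.6, 230.9] F [-2.8  1.4  4.4] gap 0.4
[[-0.0, -0.181, -0.983], [0.0, -0.983, 0.181], [-1.0, -0.0, 0.0]] [ 0.06  0.68 -0.04  1.94  0.05  0.53 -1.76]
```

Tip is at about 45 mm, with 3–5 mm left to the stop. I'm going down in small steps and watching the force.

>>> step_arm(
  increments=[
    [0.06,0,0,0,0,0,0],
    [0.06,0,0,0,0,0,0],
    [0,0,0,0,0,0,0],
  ],
)

```text
time: 9.6
tcp_pos: [530.8, -41.5, 228.2]
orientation: [0.704, -0.064, -0.704, -0.064]
wrist_force: [-1.9, 2.6, 5.6]
finger_gap: 0.5
```

>>> step_arm(
  increments=[
    [0.06,0,0,0,0,0,0],
    [0,0,0,0,0,0,0],
    [0,0,0,0,0,0,0],
  ],
)

```text
time: 9.85
tcp_pos: [530.8, -41.5, 227.5]
orientation: [0.705, -0.064, -0.704, -0.064]
wrist_force: [-2.7, 1.8, 9.8]
finger_gap: 0.5
```

>>> step_arm(
  increments=[
    [0.06,0,0,0,0,0,0],
    [0.06,0,0,0,0,0,0],
    [0,0,0,0,0,0,0],
    [0,0,0,0,0,0,0],
  ],
)

```text
time: 10.18
tcp_pos: [530.8, -41.4, 226.6]
orientation: [0.705, -0.064, -0.703, -0.064]
wrist_force: [-7.0, 2.0, 24.6]
finger_gap: 0.3
```

Run:
```python
from h import *
st();c=cam("top");s=cam("side")
a=cv2.resize(c[0][125:225,235:385],None,fx=4,fy=4,interpolation=2);b=cv2.resize(s[0][175:295,220:370],None,fx=4,fy=4,interpolation=2)[:,:600]
cv2.imwrite("pics/b7.png",cv2.resize(np.vstack([a[:400],b[:,:600]]),None,fx=.68,fy=.68))
```

```text
10.18 tray [-89.7, -54.5, 226.6] F [-7.   2.  24.6] gap 0.3
[[0.002, -0.181, -0.983], [0.0, -0.983, 0.181], [-1.0, -0.001, -0.002]] [ 0.06  0.68 -0.04  1.94  0.05  0.52 -1.76]
```

View pics/b7.png

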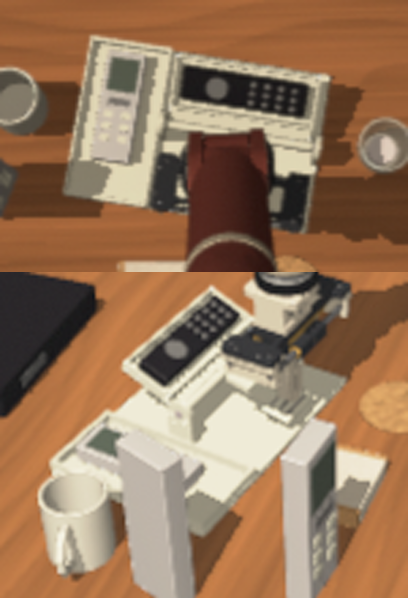

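```bash
python3 -c "
from h import *
st();print(job.sign_off());st()"
```

```text
10.28 tray [-89.7, -54.6, 226.6] F [-6.1  1.8 25. ] gap 0.5
[[0.002, -0.181, -0.983], [0.0, -0.983, 0.181], [-1.0, -0.001, -0.002]] [ 0.06  0.68 -0.04  1.94  0.05  0.52 -1.76]
the job is handed in; nothing more can be done
None
the job is handed in; nothing more can be done
```

Both steps are done in the order asked, and I handed the job in at 10.3 s with the arm still holding the lever down. Sign-off reports no verdict.

- **Silver remote:** I pushed it over with the closed fingers, without lifting it. In the last pictures it lies flat in the bay with its buttons up, its middle at about tray x 25 mm. The two cameras put its middle at tray y 108 and 119 mm, but both readings are inside the bay.
- **Lever:** It is pressed to the stop. The fingertips are about 41 mm above the sideboard, and the force rose from about 5 N to 25 N within the last 2 mm. The shelf is raised with the black remote still on it.
- **Black remote and the other things:** The arm did not touch the black remote. In the last crops the mug, votive and look-alike remotes stand where they were. I did not measure their positions again, and those crops did not cover everything on the sideboard.

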